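Clear the plate nest, slide the well plate home and clamp it

TASK

The marker pen lying across the plate nest is in the way: lay it flat in the steel instrument tray. Then push the well plate along the nest, without lifting it, until it sits fully home against the two corner stops, and turn the black clamp knob counter-clockwise until it clicks past its detent, so that the clamp finger stands across the nest behind the plate. Leave the petri dish and the beaker where they are.

Things in the scene. Friction and masses are not known exactly. Their poses are not given: they have to be found in the camera images.
- nest: Dark metal plate nest fixed to the bench; origin on the bench, +y the way the plate slides. Floor 8 mm thick, x -56 to 56, y -140 to 115 (mm). Light rails along y at x = -49.5 and 49.5, 9 mm wide, tops at z = 14, 90 mm apart. Steel corner stops at x = -34 and 34, 22 mm wide, faces at y = 100, tops at z = 24, open between. A tab on the -x side carries the clamp knob, axis at x = -67, y = -36.
- plate_home (a point): Point on the nest floor, 8 mm above the bench, where the plate's origin is when it is fully home against the stops (nest x = 0, y = 36 mm); axes as the nest's. The home plate's trailing end is 64 mm behind it (-y).
- plate: Clear 96-well plate, 86 mm (own x) by 128 mm (own y) by 15 mm high; origin at the centre of its underside, +y the same way as the nest's +y. It starts on the nest floor between the rails, 75 to 100 mm short of home.
- marker: White and red round marker pen, 135 mm long along its own y, 17 mm thick; origin on its skin, under the middle as it starts (it may roll). It starts lying across the two rails, between the plate and the corner stops.
- marker_center (a point): Middle of the marker pen, on its axis, 8 mm from its skin; axes as the pen's (y along it).
- tray: Shallow open steel instrument tray fixed to the bench, 175 mm (own x) by 95 mm (own y), 14 mm high, walls and floor 4 mm; origin at the centre of its underside.
- clamp_grip (a point): Middle of the black bar grip of the clamp knob, on its vertical axis, 45 mm above the bench. The bar is 42 mm long along this point's x, 13 mm wide, 33 to 57 mm above the bench. A steel finger below it points along the same +x, reaching 43 mm from the axis, 12 mm wide, 15 to 21 mm above the bench.
- clamp (a joint): Angle of the clamp knob, rad, growing counter-clockwise seen from above. 0: finger swung back beside the nest, clear of the plate; 1.3: finger straight across, 2 mm behind the home plate. Turning meets a sprung ball detent from about 0.5 rad (peak some 0.15 N m), passed at 0.85: then it snaps on to about 1.14 and is held there; the stop is at 1.38.
- petri: Closed petri dish, 59 mm across, 15 mm high, beyond the nest; origin at the centre of its underside. Leave alone.
- beaker: Glass beaker, 52 mm across, 69 mm high, beyond the nest; origin at the centre of its underside. Leave alone.

How it is judged (in metres and radians):
On the way, in this order (a step that is already met when the one before it is completed fails the run):
1. the marker lies flat in the tray, let go (x of marker_center in the frame of tray between -0.03 and 0.03 m and y of marker_center in the frame of tray between -0.042 and 0.042 m and z of marker_center in the frame of tray below 0.0165 m and angle between the y axis of marker and the z axis of tray, either way round above 1.5 rad and contact force between marker and the fingers below 0.05 N and linear speed of marker below 0.02 m/s), for 0.2 s.
2. the plate sits home against the corner stops, the clamp still back (y of plate in the frame of nest between 0.0325 and 0.0395 m and x of plate in the frame of nest between -0.004 and 0.004 m and z of plate in the frame of nest below 0.0105 m and angle between plate's own z axis and vertical below 0.03 rad and angle between the y axis of plate and the y axis of nest, either way round below 0.06 rad and linear speed of plate below 0.02 m/s and value of joint clamp below 0.5 rad), for 0.1 s.
3. the clamp knob has clicked over (value of joint clamp above 1.05 rad and velocity of joint clamp below 0.1 rad/s), for 0.1 s.
At the end, for the whole second after the job is handed in: The marker lies still and flat in the tray, wholly inside its walls; the plate lies flat on the nest floor, at rest, within 3.5 mm of home along the nest; the clamp knob stands past its detent (over 1.05 rad) (all of step 1 and all of step 3 and y of plate in the frame of nest between 0.0325 and 0.0395 m and x of plate in the frame of nest between -0.004 and 0.004 m and z of plate in the frame of nest below 0.0105 m and angle between plate's own z axis and vertical below 0.03 rad and angle between the y axis of plate and the y axis of nest, either way round below 0.06 rad and linear speed of plate below 0.02 m/s); the robot touches nothing.
It fails at once if the plate is lifted off the nest floor (more than 8 mm) (z of plate in the frame of nest above 0.016 m).
It fails at once if the petri dish is disturbed (moved more than 20 mm) (distance of petri from where it was at the start of the episode above 0.02 m).
It fails at once if the beaker is disturbed (moved more than 20 mm) (distance of beaker from where it was at the start of the episode above 0.02 m).
It also fails if it takes over 61 s, if anything falls off the work surface, if the arm or the gripper's body presses on something with over 40 N, if the wrist force passes 120 N, or if a joint passes its speed limit or range.

ROBOT

A 6-joint arm with a two-finger parallel gripper is mounted at the origin on a cart in front of the work surface, level with it; the furniture and walls round the work are solid. World frame = base frame: x ahead of the robot, y to its left, z up, the work surface at z = 0. Lengths are in m, angles in degrees, forces in N, time in s.
With the tool pointing down it reaches from about 0.325 to 0.875 m from the base axis. Payload 4.4 kg.
Tool frame: the origin (TCP) lies at the very end of the fingers, on their centre line; the grasp point (between the pads) lies 19 mm behind it; z points along the fingers, y is the line along which they close (so a half turn about z gives the same grasp; the last joint's range is limited). The gripper opens to 85 mm and grips with 20 to 120 N. Pads are 22 mm wide; open, the fingers measure 114 mm over their backs; the gripper's body (76 mm by 85 mm) begins 54 mm behind the grasp point. The pads swing forward as they close: fully open they stand 13 mm farther back than shut.
Start: joints at [-72.966, 11.837, 88.321, -0, 79.842, -8.623], TCP at [0.249, -0.518, 0.231] pointing down, gripper open.
Joint ranges: [-156.59, 156.59], [-49.26, 127.26], [12.9, 141.05], [-63.56, 243.56], [4.71, 150.69], [-161.64, 161.64]. Speed limits (degrees/s): [159.86, 159.86, 180, 180, 180, 180].

INTERFACE

Orientations are given as a 3x3 rotation matrix whose columns are the frame's x, y, z axes.
In Python, from plant import readout, imaging, hand_in gives the robot as it stands.
- The arm moves only by the tool carry_out, never from a script. Its argument "series" is a list of rows, each an object with "xyz": the shift along the tool's x, y, z scaled (see below), a list of three; "rot": the turn, a rotation vector about the tool's x, y, z scaled (see below), a list of three; "grip": the opening, from 0 (shut) to 1 (fully open). In form: [{"xyz": [dx, dy, dz], "rot": [rx, ry, rz], "grip": grip}, ...]. A call has 1 to 20 rows; each row shifts and turns the commanded pose from where the row before left it, along the tool's axes as they then stand; what a row does not reach is not made up. The controller multiplies each number of a shift by 2 cm and each number of a turn by 90 degrees. A row lasts 1/8 s, in which the tool goes at most 62.5 mm and 10.7 degrees, less where a joint would pass 70% of its speed; a pose out of reach is approached as far as the arm can. A call with a number of a shift or a turn outside -1 to 1 is refused whole. A call with a gripper value outside its range is refused whole. The fingers move at their own pace and stop on an object; the grip force is fixed at half the most. Time passes only in rows, so rows that do not move let the fingers close. It gives the time, the measured TCP pose, the force, the opening and the grip force at its end, in the units of the state.
- readout.get_obs(): the state, without advancing time (a new reading comes with each control period).
- imaging.camera(name): name is "scene" or "side" or "wrist"; returns (picture, depth): 480x640x3 uint8, red, green, blue; 480x640 float32, m along the optical axis (not along the pixel's ray), 0 where there is no reading.
- imaging.camera_model(name): a dict with "mtx" (3x3 intrinsics, pixels), "T" (4x4, takes a point from camera to world coordinates). Camera axes: x right, y down, z forward; pixel columns grow to the right and rows downward; lengths in m; the calibration is good to about 2 mm. A picture is of the moment at which its call begins: read the wrist's pose just before it. camera_model takes no time and is no camera call; for the wrist camera it gives the pose at the moment of the call.
- hand_in(): hands the job in; it is judged then, once.
The state is a dict: "time": time; "joints": joint angles; "dq": joint speeds; "joint_torque": joint torques, N m; "position": TCP position; "orientation": TCP orientation; "contact_force": force on the tool from outside, world axes, zero at the start; "torque": the same for the moment, N m; "grip_width": finger opening in m; "grip_force": force on a finger pad.
Only numpy, scipy, OpenCV 4.12 (cv2) and the standard library are available. Lean on these libraries where they do the work, as an engineer would, in place of code of your own. Each camera call takes 0.05 s, during which the arm holds its last target. There are 200 camera calls.

## Working session

There is one attempt and no reset: what is moved stays moved. The work goes in short steps, Python scripts to look and compute and a tool call to move; the robot and the scene stay as the last step left them, time stands still between calls to the robot, and variables do not carry over. Pictures are saved under pics/ and viewed, at most 10 in all, crops included, and the job is handed in when it is done.

Besides the shell and the picture viewer there is one more tool, called after "Emit:" as name(argument=value, ...), one argument or row to a line, values as JSON. carry_out: Moves the arm, as the interface text tells. Its arguments: {"type":"object","properties":{"series":{"type":"array","items":{"type":"object","properties":{"xyz":{"type":"array","items":{"type":"number","minimum":-1,"maximum":1}},"rot":{"type":"array","items":{"type":"number","minimum":-1,"maximum":1}},"grip":{"type":"number"}}}}},"required":["series"]}

```bash
mkdir -p pics
cat > h.py <<'E'
import numpy as np, cv2
from plant import readout, imaging
def snap(n,f=None):
    m=imaging.camera_model(n); p,d=imaging.camera(n)
    if f: cv2.imwrite('pics/'+f,p[:,:,::-1])
    return p,d,np.array(m['mtx']),np.array(m['T'])
def world(d,K,T):
    v,u=np.mgrid[:d.shape[0],:d.shape[1]]
    c=np.stack([(u-K[0,2])/K[0,0]*d,(v-K[1,2])/K[1,1]*d,d],-1)
    w=c@T[:3,:3].T+T[:3,3]; w[d==0]=np.nan
    return w
def ray(px,z,K,T):
    px=np.atleast_2d(px).astype(float)
    r=np.c_[(px[:,0]-K[0,2])/K[0,0],(px[:,1]-K[1,2])/K[1,1],np.ones(len(px))]@T[:3,:3].T
    o=T[:3,3]; return o+r*((z-o[2])/r[:,2])[:,None]
E
python3 - <<'E'
from h import *
for n in ['scene','side']:
    p,d,K,T=snap(n,n+'.png'); np.savez(n,p=p,d=d,K=K,T=T); print(n,T.round(3).tolist(),K[0,0],(d>0).mean())
o=readout.get_obs(); print({k:np.round(v,3).tolist() for k,v in o.items()})
E
```

```text
scene [[0.901, -0.176, 0.396, 0.236], [-0.434, -0.397, 0.809, -0.879], [0.015, -0.901, -0.434, 0.452], [0.0, 0.0, 0.0, 1.0]] 528.6351702878374 0.9960774739583333
side [[0.91, -0.288, 0.298, 0.36], [-0.414, -0.615, 0.671, -0.743], [-0.009, -0.734, -0.679, 0.645], [0.0, 0.0, 0.0, 1.0]] 450.00856741048074 0.9961555989583334
{'time': 0.1, 'joints': [-72.965, 11.883, 88.395, -0.001, 79.842, -8.624], 'dq': [0.092, -0.044, -0.143, 0.016, -0.034, 0.095], 'joint_torque': [-0.001, -38.41, -29.255, -0.0, 0.005, -0.0], 'position': [0.249, -0.518, 0.23], 'orientation': [[0.901, 0.433, -0.001], [0.433, -0.901, 0.002], [0.0, -0.002, -1.0]], 'contact_force': [-1.093, 0.488, -0.502], 'torque': [0.038, 0.036, -0.018], 'grip_force': 0.0, 'grip_width': 0.086}
```

View pics/scene.png

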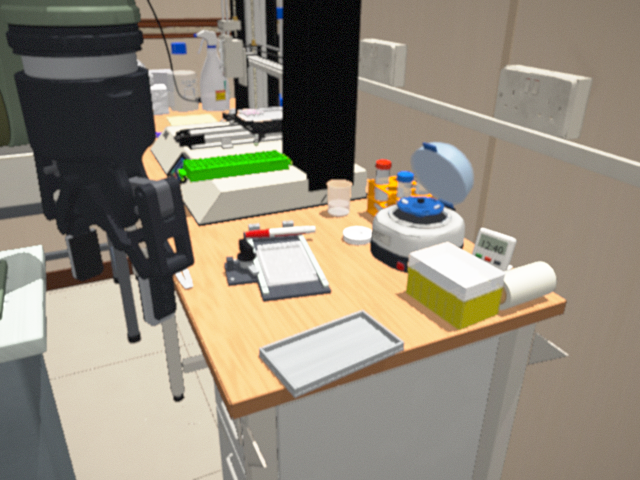

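View pics/side.png

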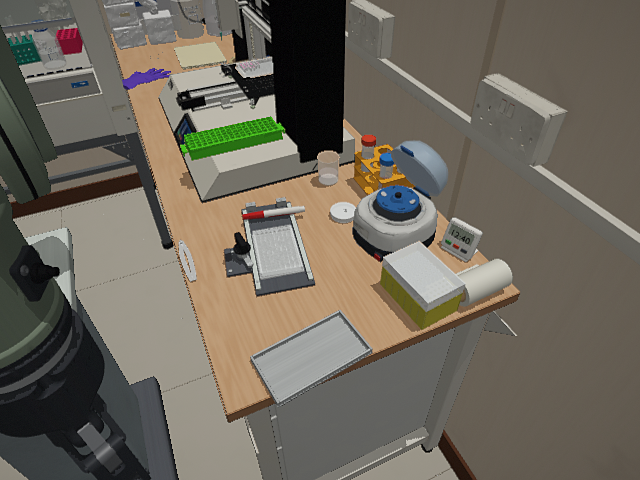

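Both views show the tray nearest (side view corners about (252,356), (339,314), (371,351), (277,400)). The nest is beyond it, with the marker at about (272,212), the knob at (240,243), and the petri dish and beaker to the upper right. Next I'll zoom in on the nest and measure.

Run:
```python
from h import *
s=np.load('side.npz'); p,d,K,T=[s[k] for k in 'pdKT']
cv2.imwrite('pics/nest.png',cv2.resize(p[190:310,210:330,::-1],(600,600),interpolation=cv2.INTER_CUBIC))
for n in ['side','scene']:
    s=np.load(n+'.npz'); p,d,K,T=[s[k] for k in 'pdKT']; w=world(d,K,T)
    hsv=cv2.cvtColor(p,cv2.COLOR_RGB2HSV)
    roi=(w[...,0]>.2)&(w[...,0]<.9)&(w[...,1]>-.6)&(w[...,1]<.3)&(abs(w[...,2])<.1)
    # tray: grey, low saturation, y<-.2 world
    m=roi&(hsv[...,1]<40)&(w[...,2]<.03)&(w[...,2]>-.02)
    nl,lab,st,c=cv2.connectedComponentsWithStats(m.astype(np.uint8))
    for i in range(1,nl):
        if st[i,4]>300:
            cs,_=cv2.findContours((lab==i).astype(np.uint8),cv2.RETR_EXTERNAL,cv2.CHAIN_APPROX_NONE)
            cc=max(cs,key=len); rr=ray(cc[:,0,:],.014,K,T)[:,:2]
            print(n,st[i].tolist(),'mAR',cv2.minAreaRect((rr*1000).astype(np.float32)), 'zmed',np.nanmedian(w[lab==i][:,2]))
    red=roi&((hsv[...,0]<8)|(hsv[...,0]>172))&(hsv[...,1]>140)
    print('red',red.sum(),np.nanmedian(w[red],0), 'zmax',np.nanpercentile(w[red][:,2],95))
    wood=roi&(hsv[...,1]>80)&(hsv[...,0]>8)&(hsv[...,0]<25); print('woodz',np.nanmedian(w[wood][:,2]))
```

```text
side [184, 153, 134, 50, 1093] mAR ((539.22900390625, 139.27261352539062), (188.37771606445312, 346.3246765136719), 56.134090423583984) zmed 0.020571322186147878
side [224, 197, 91, 98, 5099] mAR ((526.4996948242188, -86.98423767089844), (280.9117736816406, 170.0030059814453), 72.13067626953125) zmed 0.014172118790519272
side [330, 202, 26, 21, 435] mAR ((707.82177734375, -70.29011535644531), (68.16834259033203, 55.27287673950195), 64.83352661132812) zmed 0.013553064662687464
side [441, 235, 35, 27, 369] mAR ((860.8541259765625, -267.091064453125), (42.77629852294922, 71.13640594482422), 27.592004776000977) zmed 0.015330023273063653
side [179, 240, 18, 42, 362] mAR ((366.1302795410156, -69.98452758789062), (120.33980560302734, 20.880107879638672), 89.85482025146484) zmed 0.004787670110384057
side [250, 310, 122, 98, 6009] mAR ((504.7484436035156, -368.6485595703125), (176.5143280029297, 100.54750061035156), 7.745712757110596) zmed 0.003922335939018251
red 205 [ 0.53451574 -0.01463547  0.02470593] zmax 0.02935680280540347
woodz -0.0006023188249107969
scene [181, 186, 146, 39, 1338] mA
[... 333 characters left out ...]
5091552734375, -70.06103515625), (79.32049560546875, 55.5836296081543), 62.39442443847656) zmed 0.014473862880185817
scene [471, 248, 40, 24, 307] mAR ((879.1685791015625, -255.7340850830078), (46.97014236450195, 89.13233184814453), 8.956605911254883) zmed 0.02208327424540929
scene [500, 284, 56, 25, 351] mAR ((843.1400146484375, -378.5311279296875), (134.6159210205078, 19.27094268798828), 3.175320625305176) zmed 0.022817903221299174
scene [260, 311, 143, 86, 6676] mAR ((501.0541076660156, -369.9920654296875), (180.77635192871094, 107.2455825805664), 7.64985990524292) zmed 0.004390711396432462
red 245 [ 0.53410789 -0.01184925  0.02475171] zmax 0.06091389142870028
woodz 0.00012913969319966467
```

View pics/nest.png

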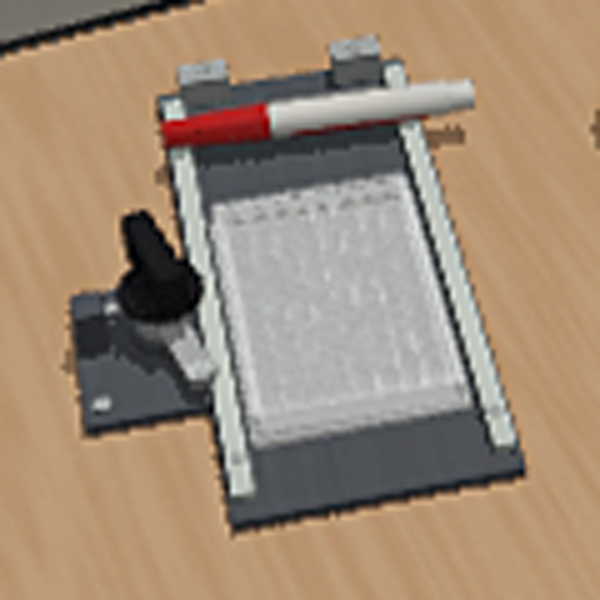

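The crop shows the marker across the rails (red end (165,133), white end (472,95)) and the plate near (215,200)–(475,410). The knob grip is at (145,240)–(180,290) and its finger points down-right to (200,370). I'll ray-cast these points now.

Run:
```python
from h import *
s=np.load('side.npz'); p,d,K,T=[s[k] for k in 'pdKT']; w=world(d,K,T)
c=lambda *a:(np.array(a,float)+.5)/5-.5+[210,190]
R=lambda z,*a:print(z,(ray(c(*a),z,K,T)[:,:2]*1000).round(1).tolist())
R(.014,(233,497),(254,490),(492,450),(516,440),(163,103),(182,97),(383,66),(402,62)) # rails
R(.024,(180,68),(226,62),(330,42),(378,36)) # stops top front? 
R(.023,(215,203),(402,172),(250,432),(470,385)) # plate top
R(.0225,(165,132),(472,95),(268,117)) # marker
R(.057,(135,215),(165,280))
R(.021,(170,345),(205,365),(190,375))
hsv=cv2.cvtColor(p,cv2.COLOR_RGB2HSV)
for n in ['side','scene']:
    s=np.load(n+'.npz'); p,d,K,T=[s[k] for k in 'pdKT']; w=world(d,K,T); hsv=cv2.cvtColor(p,cv2.COLOR_RGB2HSV)
    roi=(abs(w[...,0]-.5)<.14)&(abs(w[...,1]+.1)<.16)
    kn=roi&(w[...,2]>.033)&(w[...,2]<.07)&(hsv[...,2]<70)
    q=w[kn]; print(n,'knob',len(q),np.median(q,0).round(4),q.max(0).round(4),q.min(0).round(4))
    r=cv2.minAreaRect((q[q[:,2]>.045][:,:2]*1000).astype(np.float32)); print(r)
    t=q[q[:,2]>.053]; print('top',len(t),t.mean(0).round(4),cv2.minAreaRect((t[:,:2]*1000).astype(np.float32)))
    red=roi&((hsv[...,0]<8)|(hsv[...,0]>172))&(hsv[...,1]>140)&(w[...,2]>.02)
    wh=roi&(hsv[...,1]<40)&(w[...,2]>.025)&(w[...,1]>-.05)&(w[...,2]<.035)&(hsv[...,2]>120)
    for q in (w[red],w[wh],w[red|wh]):
        vx,vy,x0,y0=cv2.fitLine(q[:,:2].astype(np.float32),2,0,.01,.01).ravel(); t=(q[:,:2]-[x0,y0])@[vx,vy]
        print('mk',len(q),x0,y0,np.degrees(np.arctan2(vy,vx)),t.min(),t.max(),'z',np.percentile(q[:,2],[5,50,95]))
```

```text
0.014 [[466.6, -200.9], [474.7, -201.0], [561.7, -219.9], [571.8, -219.1], [510.1, 28.3], [518.9, 28.8], [607.3, 11.4], [616.0, 10.5]]
0.024 [[521.7, 36.2], [541.4, 31.7], [588.1, 25.5], [609.0, 20.5]]
0.023 [[508.3, -54.3], [585.4, -69.0], [480.8, -181.3], [564.1, -193.7]]
0.0225 [[503.1, -1.2], [631.8, -34.1], [546.4, -10.5]]
0.057 [[469.9, -85.4], [469.7, -125.4]]
0.021 [[467.5, -123.3], [476.6, -139.3], [469.7, -141.9]]
side knob 204 [ 0.4691 -0.1101  0.0522] [ 0.4847 -0.084   0.0592] [ 0.4552 -0.1253  0.033 ]
((470.77667236328125, -105.04429626464844), (13.029934883117676, 41.423702239990234), 6.250124454498291)
top 96 [ 0.4703 -0.1055  0.056 ] ((470.4707336425781, -105.00035095214844), (11.721407890319824, 41.446678161621094), 5.154088020324707)
mk 124 0.52404654 -0.011471039 -16.050106 -0.023827531962813023 0.020998842993253615 z [0.02109582 0.02636164 0.0296109 ]
mk 176 0.58788866 -0.023860848 -15.505361 -0.07688179021039328 0.0452399988506566 z [0.02534938 0.0272889  0.02986923]
mk 300 0.56150055 -0.018739726 -12.293222 -0.06192361430819984 0.0721753576619995 z [0.02167399 0.0270179  0.02972913]
scene knob 224 [ 0.4662 -0.1108  0.0458] [ 0.4827 -0.0879  0.0585] [ 0.4542 -0.1233  0.0332]
((468.7258605957031, -105.54381561279297), (9.932718276977539, 35.666900634765625), 6.997620105743408)
top 68 [ 0.468  -0.1067  0.0562] ((468.364501953125, -105.2707290649414), (9.3967924118042, 34.84530258178711), 4.123063564300537)
mk 142 0.52190524 -0.009477072 -15.056451 -0.02296951874876503 0.0209617962407069 z [0.0210195  0.02591822 0.02969851]
mk 199 0.58462554 -0.020254742 -21.62564 -0.07619855309007127 0.0466732235842328 z [0.0252335  0.02827618 0.03028651]
mk 341 0.55850744 -0.01576668 -13.334736 -0.05993999878391983 0.07373143817472307 z [0.02200725 0.02765719 0.03009424]
```

Emit:
carry_out(
  series=[
    {"xyz":[0,0,0],"rot":[0,0,0.11],"grip":1},
    {"xyz":[0,0,0],"rot":[0,0,0.11],"grip":1},
    {"xyz":[0,0,0],"rot":[0,0,0.11],"grip":1},
    {"xyz":[0,0,0],"rot":[0,0,0.11],"grip":1},
    {"xyz":[0.3,-1,0],"rot":[0,0,0],"grip":0.4},
    {"xyz":[0.3,-1,0],"rot":[0,0,0],"grip":0.4},
    {"xyz":[0.3,-1,0],"rot":[0,0,0],"grip":0.4},
    {"xyz":[0.3,-1,0],"rot":[0,0,0],"grip":0.4},
    {"xyz":[0.3,-1,0],"rot":[0,0,0],"grip":0.4},
    {"xyz":[0.3,-1,0],"rot":[0,0,0],"grip":0.4},
    {"xyz":[0.3,-1,0],"rot":[0,0,0],"grip":0.4},
    {"xyz":[0.3,-1,0],"rot":[0,0,0],"grip":0.4},
    {"xyz":[0.3,-1,0],"rot":[0,0,0],"grip":0.4},
    {"xyz":[0.3,-1,0],"rot":[0,0,0],"grip":0.4},
    {"xyz":[0.3,-1,0],"rot":[0,0,0],"grip":0.4},
    {"xyz":[0.3,-1,0],"rot":[0,0,0],"grip":0.4},
    {"xyz":[0.3,-1,0],"rot":[0,0,0],"grip":0.4},
    {"xyz":[0.3,-1,0],"rot":[0,0,0],"grip":0.4},
    {"xyz":[0.3,-1,0],"rot":[0,0,0],"grip":0.4},
    {"xyz":[0.3,-1,0],"rot":[0,0,0],"grip":0.4},
  ],
)

```text
time: 2.6
position: [0.4197, -0.2297, 0.2313]
orientation: [[0.971, -0.241, 0.0], [-0.241, -0.971, -0.0], [0.0, 0.0, -1.0]]
contact_force: [1.1, -0.8, -1.0]
grip_width: 0.0341
grip_force: 0.0
```

Emit:
carry_out(
  series=[
    {"xyz":[0.33,-1,0],"rot":[0,0,0],"grip":0.4},
    {"xyz":[0.33,-1,0],"rot":[0,0,0],"grip":0.4},
    {"xyz":[0.33,-1,0],"rot":[0,0,0],"grip":0.4},
    {"xyz":[0.33,-1,0],"rot":[0,0,0],"grip":0.4},
    {"xyz":[0.33,-1,0],"rot":[0,0,0],"grip":0.4},
    {"xyz":[0.33,-1,0],"rot":[0,0,0],"grip":0.4},
    {"xyz":[0.33,-1,0],"rot":[0,0,0],"grip":0.4},
    {"xyz":[0.33,-1,0],"rot":[0,0,0],"grip":0.4},
    {"xyz":[0.33,-1,0],"rot":[0,0,0],"grip":0.4},
    {"xyz":[0,0,0],"rot":[0,0,0],"grip":0.4},
    {"xyz":[0,0,0],"rot":[0,0,0],"grip":0.4},
  ],
)

```text
time: 3.98
position: [0.5199, -0.0705, 0.2312]
orientation: [[0.971, -0.241, -0.0], [-0.241, -0.971, -0.0], [-0.0, 0.001, -1.0]]
contact_force: [-0.2, -0.6, -0.5]
grip_width: 0.0341
grip_force: 0.0
```

```bash
cat >> h.py <<'E'
def go(x,y,z=None):
    o=readout.get_obs(); R=np.array(o['orientation']); p=np.array(o['position'])
    t=np.array([x,y,p[2] if z is None else z]); print('at',p.round(4),'yaw',np.degrees(np.arctan2(R[1,0],R[0,0])).round(2),'tilt',R[:2,2].round(4),'w',round(o['grip_width'],4),'F',np.round(o['contact_force'],1),'t',o['time'])
    print('units',(R.T@(t-p)/.02).round(2))
E
python3 - <<'E'
from h import *
p,d,K,T=snap('wrist','w1.png'); np.savez('w1',p=p,d=d,K=K,T=T); print(T.round(3).tolist(),K[0,0])
go(.5612,-.016,.013)
E
```

```text
[[-0.24, -0.926, -0.29, 0.594], [-0.971, 0.23, 0.071, -0.09], [0.001, 0.298, -0.954, 0.372], [0.0, 0.0, 0.0, 1.0]] 355.92950335972836
at [ 0.5199 -0.0708  0.2312] yaw -13.96 tilt [-0.0005 -0.0003] w 0.0342 F [-0.6 -0.2 -0.5] t 4.025
units [ 1.35 -3.16 10.91]
```

View pics/w1.png

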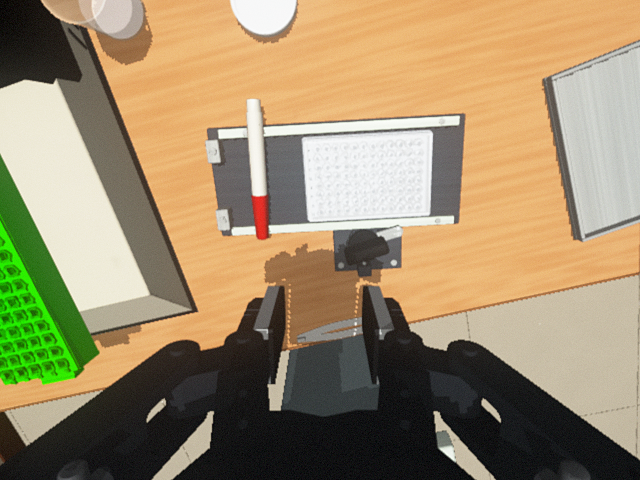

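The wrist view shows the pen from (254,99) to (262,240), the plate between (303,137) and (432,216), and the stops at (213,151) and (224,219). The knob is at (368,245) with its finger to (400,232), and the tray is on the right.

Run:
```python
from h import *
s=np.load('w1.npz'); p,d,K,T=[s[k] for k in 'pdKT']; w=world(d,K,T); hsv=cv2.cvtColor(p,cv2.COLOR_RGB2HSV)
R=lambda n,z,*a:print(n,z,(ray(a,z,K,T)[:,:2]*1000).round(1).tolist())
R('stopface',.024,(220,140),(219,163),(230,209),(229,229))
R('rails',.014,(219,133),(460,121),(231,233),(458,219))
R('floor',.008,(207,128),(465,114),(222,237),(460,224))
R('knob',.057,(368,245))
R('finger',.021,(401,231))
roi=(w[...,0]>.45)&(w[...,0]<.68)&(w[...,1]>-.24)&(w[...,1]<.08)
red=roi&((hsv[...,0]<8)|(hsv[...,0]>172))&(hsv[...,1]>140)
pen=roi&(red|((hsv[...,1]<50)&(w[...,2]>.0235)&(hsv[...,2]>90)))&(w[...,1]>-.05)
pen=pen.copy(); pen[:,275:]=0; pen[:,:238]=0
n,l,st,c=cv2.connectedComponentsWithStats(pen.astype(np.uint8)); i=1+st[1:,4].argmax(); v,u=np.where(l==i); print(st[i])
q=ray(np.c_[u,v],.0225,K,T)[:,:2]*1000; r=cv2.minAreaRect(q.astype(np.float32)); print('pen',r,'ztop',np.nanpercentile(w[l==i][:,2],[50,95]))
blk=roi&(w[...,2]>.052)&(w[...,2]<.065)&(hsv[...,2]<80)
v,u=np.where(blk); q=ray(np.c_[u,v],.057,K,T)[:,:2]*1000; print('knob',len(u),cv2.minAreaRect(q.astype(np.float32)))
pl=roi&(w[...,2]>.0185)&(w[...,2]<.028)&(hsv[...,1]<50)&(w[...,1]<-.03); pl=pl.astype(np.uint8); pl[:,:295]=0
n,l,st,c=cv2.connectedComponentsWithStats(pl); i=1+st[1:,4].argmax(); v,u=np.where(l==i); q=ray(np.c_[u,v],.023,K,T)[:,:2]*1000; print('plate',cv2.minAreaRect(q.astype(np.float32)), np.nanmedian(w[l==i][:,2]))
```

```text
stopface 0.024 [[604.4, 8.2], [584.3, 16.1], [538.6, 20.2], [519.0, 27.7]]
rails 0.014 [[611.2, 9.8], [566.2, -218.0], [512.1, 30.4], [469.8, -203.4]]
floor 0.008 [[618.8, 21.4], [571.0, -225.7], [508.8, 43.2], [461.8, -206.7]]
knob 0.057 [[480.0, -104.7]]
finger 0.021 [[473.7, -142.5]]
[ 247   99   22  141 1940]
pen ((566.0902099609375, -16.79888916015625), (15.97361946105957, 135.28477478027344), 76.72357177734375) ztop [0.02686499 0.02882037]
knob 556 ((472.8385009765625, -102.02740478515625), (13.314752578735352, 41.05609130859375), 4.766940116882324)
plate ((535.1951293945312, -121.03881072998047), (122.10662841796875, 80.70488739013672), 79.21809387207031) 0.020487018077485042
```

Emit:
carry_out(
  series=[
    {"xyz":[0.32,-0.8,0.6],"rot":[0,0,0],"grip":0.4},
    {"xyz":[0.32,-0.8,0.6],"rot":[0,0,0],"grip":0.4},
    {"xyz":[0.32,-0.79,0.6],"rot":[0,0,0],"grip":0.4},
    {"xyz":[0.33,-0.79,0.6],"rot":[0,0,0],"grip":0.4},
    {"xyz":[0,0,1],"rot":[0,0,0],"grip":0.4},
    {"xyz":[0,0,1],"rot":[0,0,0],"grip":0.4},
    {"xyz":[0,0,1],"rot":[0,0,0],"grip":0.4},
    {"xyz":[0,0,1],"rot":[0,0,0],"grip":0.4},
    {"xyz":[0,0,1],"rot":[0,0,0],"grip":0.4},
    {"xyz":[0,0,1],"rot":[0,0,0],"grip":0.4},
    {"xyz":[0,0,1],"rot":[0,0,0],"grip":0.4},
    {"xyz":[0,0,0.8],"rot":[0,0,0],"grip":0.4},
    {"xyz":[0,0,0.5],"rot":[0,0,0],"grip":0.4},
    {"xyz":[0,0,0.26],"rot":[0,0,0],"grip":0.4},
    {"xyz":[0,0,0],"rot":[0,0,0],"grip":0.4},
    {"xyz":[0,0,0],"rot":[0,0,0],"grip":0.4},
  ],
)

```text
time: 6.02
position: [0.5613, -0.0151, 0.0128]
orientation: [[0.971, -0.241, 0.001], [-0.241, -0.971, -0.0], [0.002, -0.0, -1.0]]
contact_force: [0.4, -0.0, -0.7]
grip_width: 0.0342
grip_force: 0.0
```

Emit:
carry_out(
  series=[
    {"xyz":[0,0,0],"rot":[0,0,0],"grip":0},
    {"xyz":[0,0,0],"rot":[0,0,0],"grip":0},
    {"xyz":[0,0,0],"rot":[0,0,0],"grip":0},
    {"xyz":[0,0,0],"rot":[0,0,0],"grip":0},
    {"xyz":[0,0,-0.5],"rot":[0,0,0],"grip":0},
    {"xyz":[0,0,-1],"rot":[0,0,0],"grip":0},
    {"xyz":[0,0,-1],"rot":[0,0,0],"grip":0},
    {"xyz":[0,0,-1],"rot":[0,0,0],"grip":0},
    {"xyz":[0,0,-1],"rot":[0,0,0],"grip":0},
    {"xyz":[0,0,0],"rot":[0,0,0],"grip":0},
  ],
)

```text
time: 7.28
position: [0.5621, -0.0153, 0.104]
orientation: [[0.971, -0.241, 0.004], [-0.241, -0.971, -0.001], [0.004, -0.0, -1.0]]
contact_force: [0.4, 0.2, 0.5]
grip_width: 0.0134
grip_force: 58.7
```

Run:
```python
from h import *
for n in ['side','scene']:
    p,d,K,T=snap(n); w=world(d,K,T); hsv=cv2.cvtColor(p,cv2.COLOR_RGB2HSV)
    if n=='side': cv2.imwrite('pics/held.png',cv2.resize(p[130:330,200:360,::-1],(480,600)))
    roi=(abs(w[...,0]-.56)<.1)&(abs(w[...,1]+.015)<.09)&(w[...,2]>.05)&(w[...,2]<.18)
    red=roi&((hsv[...,0]<8)|(hsv[...,0]>172))&(hsv[...,1]>120)
    wh=roi&(hsv[...,1]<60)&(hsv[...,2]>110)
    for m in(red,wh):
        q=w[m]; 
        if len(q): print(n,len(q),np.median(q,0).round(4),q.min(0).round(3),q.max(0).round(3))
```

```text
side 158 [ 0.5265 -0.0119  0.1161] [ 0.502 -0.034  0.107] [ 0.6   -0.002  0.121]
side 207 [ 0.5981 -0.03    0.1174] [ 0.542 -0.041  0.103] [ 0.633 -0.011  0.169]
scene 151 [ 0.5232 -0.0111  0.1133] [ 0.501 -0.025  0.105] [ 0.585 -0.002  0.119]
scene 328 [ 0.5866 -0.0273  0.1161] [ 0.476 -0.102  0.057] [0.631 0.001 0.161]
```

View pics/held.png

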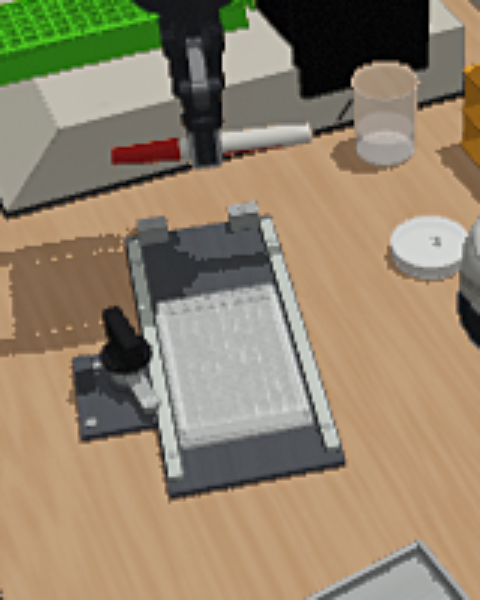

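The pen is held level, spanning (112,155)–(310,133) in the crop, and the nest and plate are undisturbed.

Emit:
carry_out(
  series=[
    {"xyz":[0,0,0],"rot":[0,0,-0.08],"grip":0},
    {"xyz":[0,0,0],"rot":[0,0,-0.08],"grip":0},
    {"xyz":[0,0,0],"rot":[0,0,-0.08],"grip":0},
    {"xyz":[-0.3,0.95,0],"rot":[0,0,0],"grip":0},
    {"xyz":[-0.3,0.95,0],"rot":[0,0,0],"grip":0},
    {"xyz":[-0.3,0.95,0],"rot":[0,0,0],"grip":0},
    {"xyz":[-0.3,0.95,0],"rot":[0,0,0],"grip":0},
    {"xyz":[-0.3,0.95,0],"rot":[0,0,0],"grip":0},
    {"xyz":[-0.3,0.95,0],"rot":[0,0,0],"grip":0},
    {"xyz":[-0.3,0.95,0],"rot":[0,0,0],"grip":0},
    {"xyz":[-0.3,0.95,0],"rot":[0,0,0],"grip":0},
    {"xyz":[-0.3,0.95,0],"rot":[0,0,0],"grip":0},
    {"xyz":[-0.3,0.95,0],"rot":[0,0,0],"grip":0},
    {"xyz":[-0.3,0.95,0],"rot":[0,0,0],"grip":0},
    {"xyz":[-0.3,0.95,0],"rot":[0,0,0],"grip":0},
    {"xyz":[-0.3,0.95,0],"rot":[0,0,0],"grip":0},
    {"xyz":[-0.3,0.95,0],"rot":[0,0,0],"grip":0},
    {"xyz":[-0.3,0.95,0],"rot":[0,0,0],"grip":0},
    {"xyz":[-0.3,0.95,0],"rot":[0,0,0],"grip":0},
  ],
)

```text
time: 9.75
position: [0.5058, -0.3304, 0.1021]
orientation: [[0.991, 0.133, 0.0], [0.133, -0.991, -0.0], [0.0, 0.0, -1.0]]
contact_force: [1.1, 1.0, -0.9]
grip_width: 0.0137
grip_force: 58.7
```

Emit:
carry_out(
  series=[
    {"xyz":[-0.3,0.95,0],"rot":[0,0,0],"grip":0},
    {"xyz":[-0.3,0.9,0],"rot":[0,0,0],"grip":0},
    {"xyz":[0,0,0.8],"rot":[0,0,0],"grip":0},
    {"xyz":[0,0,0.8],"rot":[0,0,0],"grip":0},
    {"xyz":[0,0,0.8],"rot":[0,0,0],"grip":0},
    {"xyz":[0,0,0],"rot":[0,0,0],"grip":0},
    {"xyz":[0,0,0],"rot":[0,0,0],"grip":0},
  ],
)

```text
time: 10.62
position: [0.4993, -0.367, 0.054]
orientation: [[0.991, 0.134, -0.0], [0.134, -0.991, 0.0], [-0.0, -0.0, -1.0]]
contact_force: [-0.3, -0.4, 0.0]
grip_width: 0.0133
grip_force: 58.7
```

Run:
```python
from h import *
p,d,K,T=snap('side'); w=world(d,K,T); hsv=cv2.cvtColor(p,cv2.COLOR_RGB2HSV)
cv2.imwrite('pics/t1.png',cv2.resize(p[270:420,220:400,::-1],(720,600)))
roi=(abs(w[...,0]-.5)<.12)&(abs(w[...,1]+.37)<.09)&(w[...,2]>.025)&(w[...,2]<.08)
for m in(roi&((hsv[...,0]<8)|(hsv[...,0]>172))&(hsv[...,1]>120),roi&(hsv[...,1]<60)&(hsv[...,2]>110)):
    q=w[m]; print(len(q),np.median(q,0).round(4),q.min(0).round(3),q.max(0).round(3))
go(.499,-.3687,.006)
```

```text
284 [ 0.4622 -0.3773  0.0682] [ 0.438 -0.383  0.061] [ 0.485 -0.365  0.072]
214 [ 0.5515 -0.3648  0.0681] [ 0.446 -0.388  0.056] [ 0.573 -0.354  0.079]
at [ 0.4996 -0.3674  0.0546] yaw 7.68 tilt [ 0.0008 -0.0007] w 0.0135 F [ 0.6 -0.1  0.2] t 10.675
units [-0.04  0.06  2.43]
```

View pics/t1.png

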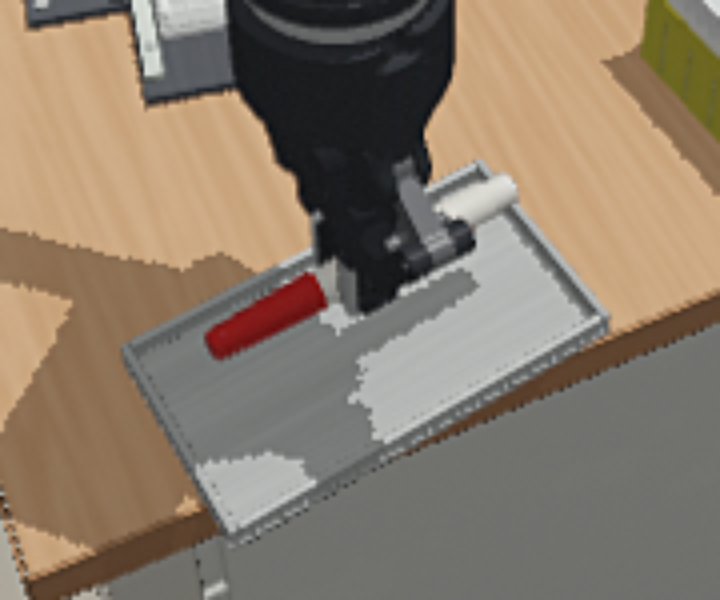

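The pen is level over the tray, running from (215,340) to (510,190). I'll lower it and let go.

Emit:
carry_out(
  series=[
    {"xyz":[0,0,0.8],"rot":[0,0,0],"grip":0},
    {"xyz":[0,0,0.8],"rot":[0,0,0],"grip":0},
    {"xyz":[0,0,0.5],"rot":[0,0,0],"grip":0},
    {"xyz":[0,0,0.3],"rot":[0,0,0],"grip":0},
    {"xyz":[0,0,0],"rot":[0,0,0],"grip":0},
    {"xyz":[0,0,0],"rot":[0,0,0],"grip":0.25},
    {"xyz":[0,0,0],"rot":[0,0,0],"grip":0.35},
    {"xyz":[0,0,0],"rot":[0,0,0],"grip":0.35},
    {"xyz":[0,0,-0.5],"rot":[0,0,0],"grip":0.35},
    {"xyz":[0,0,-1],"rot":[0,0,0],"grip":0.35},
    {"xyz":[0,0,-1],"rot":[0,0,0],"grip":0.35},
    {"xyz":[0,0,-1],"rot":[0,0,0],"grip":0.35},
    {"xyz":[0,0,-1],"rot":[0,0,0],"grip":0.35},
  ],
)

```text
time: 12.3
position: [0.4993, -0.3676, 0.0982]
orientation: [[0.991, 0.133, 0.001], [0.133, -0.991, -0.001], [0.001, 0.001, -1.0]]
contact_force: [-0.0, 0.0, 0.2]
grip_width: 0.0297
grip_force: 0.0
```

Run:
```python
from h import *
for n in ['side','wrist']:
    p,d,K,T=snap(n); w=world(d,K,T); hsv=cv2.cvtColor(p,cv2.COLOR_RGB2HSV)
    roi=(abs(w[...,0]-.5)<.12)&(abs(w[...,1]+.37)<.09)&(w[...,2]<.04)
    red=roi&((hsv[...,0]<8)|(hsv[...,0]>172))&(hsv[...,1]>120); wh=roi&(hsv[...,1]<60)&(hsv[...,2]>100)&(w[...,2]>.0165)
    for m in (red,wh):
        q=w[m]
        if len(q): print(n,len(q),np.median(q,0).round(4),np.percentile(q,2,axis=0).round(4),np.percentile(q,98,axis=0).round(4))
nx=np.array([.982,-.187]);ny=np.array([.187,.982]);o=np.array([.5425,-.0805])
t=o-.135*ny; print('behind plate',t)
go(t[0],t[1],.1)
```

```text
side 258 [ 0.4624 -0.3776  0.0172] [ 0.4391 -0.3829  0.0115] [ 0.4829 -0.369   0.0203]
side 293 [ 0.5244 -0.3656  0.0184] [ 0.4853 -0.3754  0.0166] [ 0.5688 -0.3561  0.0207]
wrist 1068 [ 0.4636 -0.3742  0.0169] [ 0.4399 -0.3815  0.0125] [ 0.4824 -0.3652  0.0192]
wrist 1802 [ 0.5284 -0.3641  0.0177] [ 0.4851 -0.3734  0.0166] [ 0.5688 -0.3558  0.0193]
behind plate [ 0.517255 -0.21307 ]
at [ 0.5009 -0.3691  0.1001] yaw 7.66 tilt [ 0.005  -0.0048] w 0.0302 F [ 0.3 -1.1  0.6] t 12.4
units [ 1.85 -7.62 -0.03]
```

Emit:
carry_out(
  series=[
    {"xyz":[0,0,0],"rot":[0,0,-0.1136],"grip":0.47},
    {"xyz":[0,0,0],"rot":[0,0,-0.1136],"grip":0.47},
    {"xyz":[0,0,0],"rot":[0,0,-0.1136],"grip":0.47},
    {"xyz":[0,0,0],"rot":[0,0,-0.1136],"grip":0.47},
    {"xyz":[0,0,0],"rot":[0,0,-0.1136],"grip":0.47},
    {"xyz":[0,0,0],"rot":[0,0,-0.1136],"grip":0.47},
    {"xyz":[0,0,0],"rot":[0,0,-0.1136],"grip":0.47},
    {"xyz":[1,-0.1,0],"rot":[0,0,0],"grip":0.47},
    {"xyz":[1,-0.1,0],"rot":[0,0,0],"grip":0.47},
    {"xyz":[1,-0.1,0],"rot":[0,0,0],"grip":0.47},
    {"xyz":[1,-0.1,0],"rot":[0,0,0],"grip":0.47},
    {"xyz":[1,-0.1,0],"rot":[0,0,0],"grip":0.47},
    {"xyz":[1,-0.1,0],"rot":[0,0,0],"grip":0.47},
    {"xyz":[1,0,0],"rot":[0,0,0],"grip":0.47},
    {"xyz":[0.8,0,0],"rot":[0,0,0],"grip":0.47},
    {"xyz":[0,0,0],"rot":[0,0,0],"grip":0.47},
    {"xyz":[0,0,0],"rot":[0,0,0],"grip":0.47},
  ],
)

```text
time: 14.52
position: [0.5166, -0.2122, 0.0962]
orientation: [[0.187, 0.982, 0.0], [0.982, -0.187, -0.001], [-0.001, 0.0, -1.0]]
contact_force: [0.5, -0.2, -0.0]
grip_width: 0.0399
grip_force: 0.0
```

Run:
```python
from h import *
p,d,K,T=snap('wrist','w2.png'); np.savez('w2',p=p,d=d,K=K,T=T)
go(.5182,-.2082,.012)
```

```text
at [ 0.5165 -0.2125  0.0962] yaw 79.2 tilt [ 0.0003 -0.0005] w 0.04 F [ 0.6  0.1 -0.3] t 14.575
units [0.23 0.04 4.21]
```

View pics/w2.png

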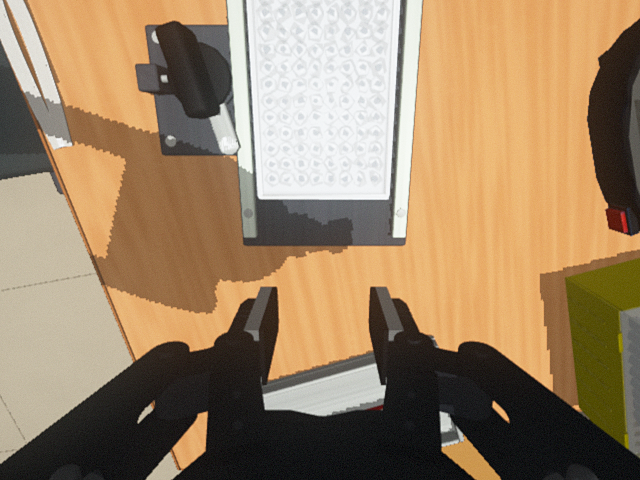

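The view looks up the nest: the plate's trailing edge is at row 198, columns 258–392. The open fingers straddle its centre, and the clamp finger at (228,140) is clear of the rail.

Emit:
carry_out(
  series=[
    {"xyz":[0,0,1],"rot":[0,0,0],"grip":0.47},
    {"xyz":[0,0,1],"rot":[0,0,0],"grip":0.47},
    {"xyz":[0,0,1],"rot":[0,0,0],"grip":0.47},
    {"xyz":[0,0,0.7],"rot":[0,0,0],"grip":0.47},
    {"xyz":[0,0,0.5],"rot":[0,0,0],"grip":0.47},
    {"xyz":[0,0,0],"rot":[0,0,0],"grip":0.47},
    {"xyz":[0.4,0,0],"rot":[0,0,0],"grip":0.47},
    {"xyz":[0.3,0,0],"rot":[0,0,0],"grip":0.47},
    {"xyz":[0.2,0,0],"rot":[0,0,0],"grip":0.47},
    {"xyz":[0.2,0,0],"rot":[0,0,0],"grip":0.47},
    {"xyz":[0.2,0,0],"rot":[0,0,0],"grip":0.47},
    {"xyz":[0.2,0,0],"rot":[0,0,0],"grip":0.47},
    {"xyz":[0.2,0,0],"rot":[0,0,0],"grip":0.47},
  ],
)

```text
time: 16.2
position: [0.5228, -0.1783, 0.0121]
orientation: [[0.187, 0.982, 0.0], [0.982, -0.187, -0.0], [-0.0, 0.0, -1.0]]
contact_force: [-0.1, -1.3, 0.7]
grip_width: 0.0401
grip_force: 0.3
```

Emit:
carry_out(
  series=[
    {"xyz":[0.25,0,0],"rot":[0,0,0],"grip":0.47},
    {"xyz":[0.25,0,0],"rot":[0,0,0],"grip":0.47},
    {"xyz":[0.25,0,0],"rot":[0,0,0],"grip":0.47},
    {"xyz":[0.25,0,0],"rot":[0,0,0],"grip":0.47},
    {"xyz":[0.25,0,0],"rot":[0,0,0],"grip":0.47},
    {"xyz":[0.25,0,0],"rot":[0,0,0],"grip":0.47},
    {"xyz":[0.2,0,0],"rot":[0,0,0],"grip":0.47},
    {"xyz":[0.2,0,0],"rot":[0,0,0],"grip":0.47},
    {"xyz":[0.2,0,0],"rot":[0,0,0],"grip":0.47},
    {"xyz":[0.2,0,0],"rot":[0,0,0],"grip":0.47},
    {"xyz":[0.1,0,0],"rot":[0,0,0],"grip":0.47},
    {"xyz":[0,0,0],"rot":[0,0,0],"grip":0.47},
  ],
)

```text
time: 17.7
position: [0.5317, -0.131, 0.012]
orientation: [[0.187, 0.982, -0.0], [0.982, -0.187, 0.0], [0.0, -0.0, -1.0]]
contact_force: [-0.4, 0.5, -0.8]
grip_width: 0.0397
grip_force: 0.0
```

```bash
cat >> h.py <<'E'
nx=np.array([.982,-.187]);ny=np.array([.187,.982]);o0=np.array([.5425,-.0805])
def plate(n='side'):
    p,d,K,T=snap(n); w=world(d,K,T); hsv=cv2.cvtColor(p,cv2.COLOR_RGB2HSV)
    r=w[...,:2]-o0; X=r@nx; Y=r@ny
    m=(abs(X)<.0445)&(abs(Y)<.125)&(w[...,2]>.0185)&(w[...,2]<.03)&(hsv[...,1]<50)&(hsv[...,2]>110)&(Y<.098)
    k,l,st,c=cv2.connectedComponentsWithStats(m.astype(np.uint8)); i=1+st[1:,4].argmax(); a=l==i
    print(n,st[i,4],'plate X',np.percentile(X[a],[1,99]).round(4),'Y',np.percentile(Y[a],[1,99]).round(4),'z',np.nanmedian(w[a][:,2]).round(4))
    return p,w
E
python3 - <<'E'
from h import *
plate(); plate('scene'); go(*(o0-.039*ny),.012)
E
```

```text
side 284 plate X [-0.0172  0.022 ] Y [-0.0411  0.0078] z 0.0211
scene 581 plate X [-0.014   0.0368] Y [-0.0378  0.0739] z 0.0221
at [ 0.5316 -0.1312  0.012 ] yaw 79.22 tilt [-0.0002  0.0002] w 0.0401 F [ 0.2 -0.2 -0.2] t 17.8
units [0.64 0.06 0.  ]
```

Emit:
carry_out(
  series=[
    {"xyz":[0.1,0,0],"rot":[0,0,0],"grip":0.47},
    {"xyz":[0.1,0,0],"rot":[0,0,0],"grip":0.47},
    {"xyz":[0.1,0,0],"rot":[0,0,0],"grip":0.47},
    {"xyz":[0.1,0,0],"rot":[0,0,0],"grip":0.47},
    {"xyz":[0.05,0,0],"rot":[0,0,0],"grip":0.47},
    {"xyz":[0,0,0],"rot":[0,0,0],"grip":0.47},
  ],
)

```text
time: 18.55
position: [0.5334, -0.1223, 0.0121]
orientation: [[0.187, 0.982, -0.0], [0.982, -0.187, 0.0], [0.0, -0.0, -1.0]]
contact_force: [-0.6, 0.1, -0.1]
grip_width: 0.0403
grip_force: 0.0
```

Emit:
carry_out(
  series=[
    {"xyz":[0.05,0,0],"rot":[0,0,0],"grip":0.47},
    {"xyz":[0.05,0,0],"rot":[0,0,0],"grip":0.47},
  ],
)

```text
time: 18.8
position: [0.5338, -0.1205, 0.0121]
orientation: [[0.187, 0.982, 0.0], [0.982, -0.187, -0.0], [-0.0, 0.0, -1.0]]
contact_force: [-0.2, -1.1, -0.7]
grip_width: 0.0404
grip_force: 0.2
```

Emit:
carry_out(
  series=[
    {"xyz":[0.05,0,0],"rot":[0,0,0],"grip":0.47},
    {"xyz":[0.05,0,0],"rot":[0,0,0],"grip":0.47},
  ],
)

```text
time: 19.05
position: [0.5342, -0.1185, 0.0121]
orientation: [[0.187, 0.982, 0.0], [0.982, -0.187, -0.0], [-0.0, 0.0, -1.0]]
contact_force: [0.3, 0.3, 0.1]
grip_width: 0.0399
grip_force: 0.2
```

Run:
```python
from h import *
plate(); plate('scene'); p,w=plate('wrist'); cv2.imwrite('pics/w3.png',p[:,:,::-1]); go(*(o0-.039*ny),.012)
```

```text
side 287 plate X [-0.017   0.0223] Y [-0.0279  0.0235] z 0.0212
scene 572 plate X [-0.0133  0.0369] Y [-0.0266  0.0906] z 0.0221
wrist 56808 plate X [-0.0402  0.0393] Y [-0.0242  0.0744] z 0.0205
at [ 0.5342 -0.1184  0.0121] yaw 79.23 tilt [0.0001 0.0001] w 0.0401 F [-0.7 -0.7  0.2] t 19.2
units [-0.01  0.05  0.01]
```

View pics/w3.png

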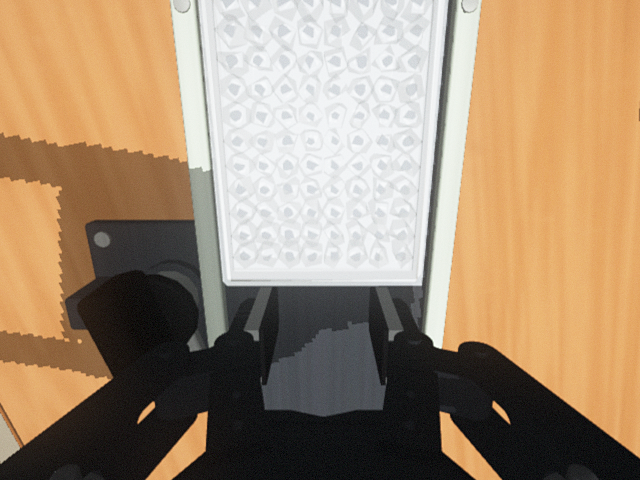

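The fingers sit on the plate's trailing edge (row 285, columns 225–420). It hasn't met the stops yet, so I'll creep forward.

Emit:
carry_out(
  series=[
    {"xyz":[0.05,0,0],"rot":[0,0,0],"grip":0.47},
    {"xyz":[0.05,0,0],"rot":[0,0,0],"grip":0.47},
    {"xyz":[0,0,0],"rot":[0,0,0],"grip":0.47},
  ],
)

```text
time: 19.58
position: [0.5345, -0.1164, 0.012]
orientation: [[0.187, 0.982, -0.0], [0.982, -0.187, 0.0], [0.0, -0.0, -1.0]]
contact_force: [0.2, 0.1, 0.1]
grip_width: 0.0401
grip_force: 0.0
```

Emit:
carry_out(
  series=[
    {"xyz":[0.05,0,0],"rot":[0,0,0],"grip":0.47},
    {"xyz":[0.05,0,0],"rot":[0,0,0],"grip":0.47},
    {"xyz":[0,0,0],"rot":[0,0,0],"grip":0.47},
  ],
)

```text
time: 19.95
position: [0.5347, -0.1161, 0.0122]
orientation: [[0.186, 0.982, -0.0], [0.982, -0.186, -0.003], [-0.003, 0.0, -1.0]]
contact_force: [-2.0, -6.4, 0.2]
grip_width: 0.0401
grip_force: 2.9
```

Emit:
carry_out(
  series=[
    {"xyz":[0.05,0,0],"rot":[0,0,0],"grip":0.47},
    {"xyz":[0.05,0,0],"rot":[0,0,0],"grip":0.47},
    {"xyz":[0,0,0],"rot":[0,0,0],"grip":0.47},
  ],
)

```text
time: 20.32
position: [0.5348, -0.116, 0.0123]
orientation: [[0.186, 0.983, -0.001], [0.983, -0.186, -0.006], [-0.006, -0.0, -1.0]]
contact_force: [-4.0, -11.1, -1.3]
grip_width: 0.0399
grip_force: 5.8
```

Emit:
carry_out(
  series=[
    {"xyz":[-0.3,0,0],"rot":[0,0,0],"grip":0.47},
    {"xyz":[-0.7,0,0],"rot":[0,0,0],"grip":0.47},
    {"xyz":[-1,0,-0.5],"rot":[0,0,0],"grip":0.47},
    {"xyz":[-1,0,-1],"rot":[0,0,0],"grip":0.4},
    {"xyz":[-1,0,-1],"rot":[0,0,0],"grip":0.4},
    {"xyz":[-0.5,-1,-1],"rot":[0,0,0],"grip":0.4},
    {"xyz":[0,-1,-1],"rot":[0,0,0],"grip":0.4},
    {"xyz":[0,-1,-1],"rot":[0,0,0],"grip":0.4},
    {"xyz":[0,0,0],"rot":[0,0,0],"grip":0.4},
    {"xyz":[0,0,0],"rot":[0,0,0],"grip":0.4},
  ],
)

```text
time: 21.58
position: [0.4599, -0.1905, 0.1222]
orientation: [[0.188, 0.982, 0.001], [0.982, -0.188, -0.0], [-0.0, 0.001, -1.0]]
contact_force: [0.3, 0.2, -0.3]
grip_width: 0.0343
grip_force: 0.0
```

Run:
```python
from h import *
plate(); plate('scene')
p,d,K,T=snap('wrist','w4.png'); w=world(d,K,T); hsv=cv2.cvtColor(p,cv2.COLOR_RGB2HSV)
for zz in(.05,.053):
  blk=(abs(w[...,0]-.47)<.04)&(abs(w[...,1]+.103)<.04)&(w[...,2]>zz)&(w[...,2]<.065)&(hsv[...,2]<90)
  v,u=np.where(blk); q=ray(np.c_[u,v],.057,K,T)[:,:2]*1000; print('knob',len(u),cv2.minAreaRect(q.astype(np.float32)))
m=(w[...,2]>.0185)&(w[...,2]<.03)&(hsv[...,1]<50)&(hsv[...,2]>110); r=w[...,:2]-o0; X=r@nx; Y=r@ny; m&=(abs(X)<.0445)&(Y<.098)&(Y>-.1)
v,u=np.where(m); q=ray(np.c_[u,v],.021,K,T)[:,:2]-o0; print('plate trail',np.percentile(q@ny,[.5,99]),np.percentile(q@nx,[1,99]))
go(.4705,-.103,.037)
```

```text
side 782 plate X [-0.0284  0.0399] Y [-0.0253  0.0924] z 0.021
scene 1303 plate X [-0.0414  0.0388] Y [-0.023   0.0962] z 0.0222
knob 1851 ((470.9359130859375, -101.97337341308594), (12.707176208496094, 40.7144889831543), 4.771549701690674)
knob 1798 ((470.92230224609375, -101.93798828125), (12.678678512573242, 40.656463623046875), 4.920106887817383)
plate trail [-0.02370176  0.02263802] [-0.04039376  0.03900542]
at [ 0.4596 -0.1898  0.1213] yaw 79.23 tilt [-0.001   0.0007] w 0.0343 F [0.4 0.  0.2] t 21.725
units [ 4.36 -0.27  4.22]
```

View pics/w4.png

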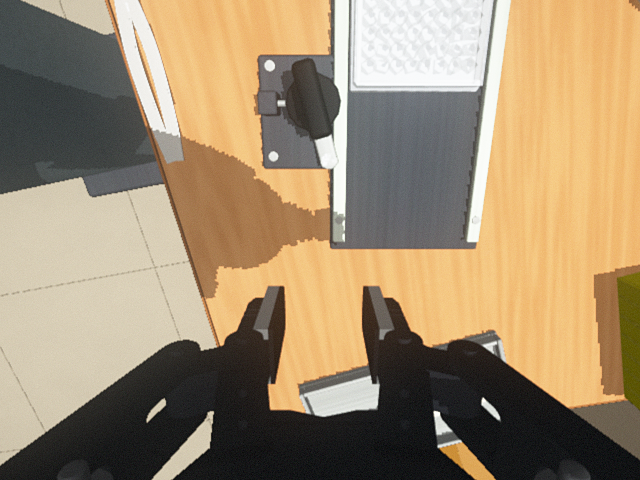

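The plate's trailing edge is at row 92, and it sits home. The knob's bar is at (312,97) with its finger at (327,150), still swung back. I'll grasp the knob next.

Emit:
carry_out(
  series=[
    {"xyz":[0,0,0],"rot":[0,0,-0.087],"grip":0.4},
    {"xyz":[0,0,0],"rot":[0,0,-0.086],"grip":0.4},
    {"xyz":[0.9,0.2,0],"rot":[0,0,0],"grip":0.4},
    {"xyz":[0.9,0.2,0],"rot":[0,0,0],"grip":0.4},
    {"xyz":[0.9,0.2,0],"rot":[0,0,0],"grip":0.4},
    {"xyz":[0.9,0.2,0],"rot":[0,0,0],"grip":0.4},
    {"xyz":[0.73,0.13,0],"rot":[0,0,0],"grip":0.4},
    {"xyz":[0,0,0.8],"rot":[0,0,0],"grip":0.4},
    {"xyz":[0,0,0.8],"rot":[0,0,0],"grip":0.4},
    {"xyz":[0,0,0.4],"rot":[0,0,0],"grip":0.4},
    {"xyz":[0,0,0],"rot":[0,0,0],"grip":0.4},
    {"xyz":[0,0,0],"rot":[0,0,0],"grip":0.4},
  ],
)

```text
time: 23.22
position: [0.4711, -0.1025, 0.0822]
orientation: [[-0.083, 0.997, 0.0], [0.997, 0.083, -0.0], [-0.0, 0.0, -1.0]]
contact_force: [0.3, 0.1, -0.1]
grip_width: 0.0342
grip_force: 0.0
```

Run:
```python
from h import *
go(.4709,-.102,.037)
```

```text
at [ 0.4711 -0.1025  0.0822] yaw 94.75 tilt [ 0.0004 -0.0002] w 0.0342 F [ 0.3  0.1 -0.1] t 23.225
units [ 0.02 -0.01  2.26]
```

Emit:
carry_out(
  series=[
    {"xyz":[0,0,0.6],"rot":[0,0,0],"grip":0.4},
    {"xyz":[0,0,0.6],"rot":[0,0,0],"grip":0.4},
    {"xyz":[0,0,0.6],"rot":[0,0,0],"grip":0.4},
    {"xyz":[0,0,0.4],"rot":[0,0,0],"grip":0.4},
    {"xyz":[0,0,0],"rot":[0,0,0],"grip":0.4},
    {"xyz":[0,0,0],"rot":[0,0,0],"grip":0},
    {"xyz":[0,0,0],"rot":[0,0,0],"grip":0},
    {"xyz":[0,0,0],"rot":[0,0,0],"grip":0},
    {"xyz":[0,0,0],"rot":[0,0,0],"grip":0},
  ],
)

```text
time: 24.35
position: [0.4704, -0.1021, 0.0386]
orientation: [[-0.084, 0.996, -0.001], [0.996, 0.084, -0.0], [-0.0, -0.001, -1.0]]
contact_force: [-4.6, -1.0, 6.4]
grip_width: 0.0116
grip_force: 59.9
```

Emit:
carry_out(
  series=[
    {"xyz":[0,0,0],"rot":[0,0,-0.08],"grip":0},
    {"xyz":[0,0,0],"rot":[0,0,-0.08],"grip":0},
    {"xyz":[0,0,0],"rot":[0,0,-0.08],"grip":0},
    {"xyz":[0,0,0],"rot":[0,0,-0.08],"grip":0},
    {"xyz":[0,0,0],"rot":[0,0,-0.08],"grip":0},
  ],
)

```text
time: 24.98
position: [0.471, -0.1018, 0.0385]
orientation: [[-0.656, 0.755, 0.001], [0.755, 0.656, 0.0], [-0.0, 0.001, -1.0]]
contact_force: [-3.3, 1.1, 3.8]
grip_width: 0.0115
grip_force: 59.7
```

Emit:
carry_out(
  series=[
    {"xyz":[0,0,0],"rot":[0,0,-0.08],"grip":0},
    {"xyz":[0,0,0],"rot":[0,0,-0.08],"grip":0},
    {"xyz":[0,0,0],"rot":[0,0,-0.08],"grip":0},
    {"xyz":[0,0,0],"rot":[0,0,-0.08],"grip":0},
    {"xyz":[0,0,0],"rot":[0,0,-0.04],"grip":0},
    {"xyz":[0,0,0],"rot":[0,0,0],"grip":0},
    {"xyz":[0,0,0],"rot":[0,0,0],"grip":0},
  ],
)

```text
time: 25.85
position: [0.4713, -0.1013, 0.0386]
orientation: [[-0.957, 0.291, 0.001], [0.291, 0.957, 0.001], [-0.001, 0.001, -1.0]]
contact_force: [-1.6, 3.7, 5.4]
grip_width: 0.0117
grip_force: 59.9
```

Run:
```python
from h import *
go(.4709,-.102,.037); print(readout.get_obs()['torque'])
p,w=plate('side'); cv2.imwrite('pics/k1.png',cv2.resize(p[190:310,210:330,::-1],(600,600),interpolation=cv2.INTER_CUBIC))
```

```text
at [ 0.4713 -0.1013  0.0386] yaw 163.1 tilt [0.001  0.0012] w 0.0117 F [-1.6  3.7  5.4] t 25.85
units [ 0.01 -0.04  0.08]
[ 0.6969098   0.26891277 -0.01452928]
side 1397 plate X [-0.04    0.0397] Y [-0.0246  0.0962] z 0.021
```

Emit:
carry_out(
  series=[
    {"xyz":[0,0,0],"rot":[0,0,0],"grip":0.2},
    {"xyz":[0,0,0],"rot":[0,0,0],"grip":0.4},
    {"xyz":[0,0,0],"rot":[0,0,0],"grip":0.4},
    {"xyz":[0,0,-0.5],"rot":[0,0,0],"grip":0.4},
    {"xyz":[0,0,-1],"rot":[0,0,0],"grip":0.4},
    {"xyz":[0,0,-1],"rot":[0,0,0],"grip":0.4},
    {"xyz":[0,0,-1],"rot":[0,0,0],"grip":0.4},
    {"xyz":[0,0,-1],"rot":[0,0,0],"grip":0.4},
    {"xyz":[0,0,-1],"rot":[0,0,0],"grip":0.4},
    {"xyz":[0,0,0],"rot":[0,0,0],"grip":0.4},
    {"xyz":[0,0,0],"rot":[0,0,0],"grip":0.4},
  ],
)

```text
time: 27.28
position: [0.4704, -0.1018, 0.1477]
orientation: [[-0.957, 0.289, -0.0], [0.289, 0.957, 0.0], [0.0, -0.0, -1.0]]
contact_force: [-1.2, 0.1, 0.1]
grip_width: 0.0343
grip_force: 0.0
```

Run:
```python
from h import *
plate('scene'); p,w=plate('side'); cv2.imwrite('pics/k2.png',cv2.resize(p[190:410,200:390,::-1],(518,600),interpolation=cv2.INTER_CUBIC)); hsv=cv2.cvtColor(p,cv2.COLOR_RGB2HSV)
q=w[(abs(w[...,0]-.47)<.04)&(abs(w[...,1]+.103)<.04)&(w[...,2]>.052)&(w[...,2]<.065)&(hsv[...,2]<90)]
print('knob',len(q),cv2.minAreaRect((q[:,:2]*1000).astype(np.float32)))
roi=(abs(w[...,0]-.5)<.12)&(abs(w[...,1]+.37)<.09)&(w[...,2]<.04)
q=w[roi&((hsv[...,0]<8)|(hsv[...,0]>172))&(hsv[...,1]>120)]; print('pen red',np.median(q,0).round(4))
```

```text
scene 1308 plate X [-0.0411  0.0386] Y [-0.0232  0.0969] z 0.0222
side 1395 plate X [-0.04    0.0396] Y [-0.0251  0.096 ] z 0.0211
knob 115 ((471.63568115234375, -104.43386840820312), (13.111841201782227, 40.016292572021484), 71.24491119384766)
pen red [ 0.4626 -0.3779  0.0172]
```

View pics/k2.png

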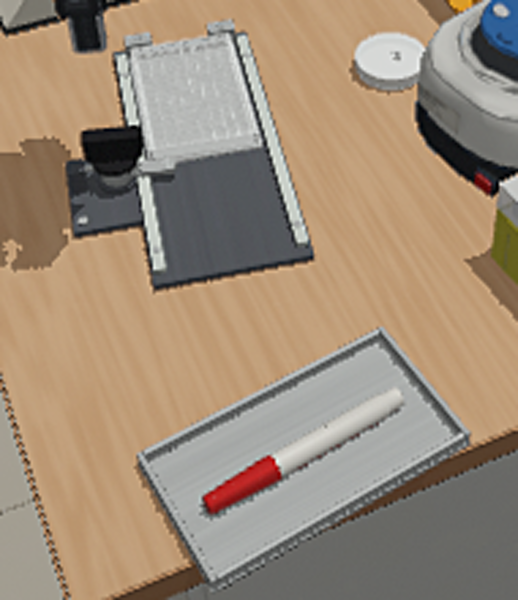

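The pen lies flat in the tray from (205,500) to (400,395). The plate is up against the stops, and the clamp finger at (160,165) is across behind it, with the knob turned about 1.16 rad.

```bash
python3 -c "
from plant import hand_in
print(hand_in())"
```

```text
the job is handed in; nothing more can be done
None
```

I've handed the job in: the marker lies flat in the tray, the plate is home against the stops, and the clamp is turned to about 1.16 rad, past its detent. These are from my own camera measurements, as the hand-in returned no verdict.

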